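Extend the wrist rest to its next hole and clamp it

TASK

Slide the wrist rest out to its next setting: press the sprung thumb button down, push the tube outwards and let the button pop fully up in the very next hole, without forcing it against the stop. Only then swing the clamp lever fully home, in line with the tube. Work gently and leave the ink bottle and the ink cups alone.

Things in the scene. Friction and masses are not known exactly. Their poses are not given: they have to be found in the camera images.
- stand: Wrist-rest stand screwed to the bench: square aluminium outer tube 260 mm long (x -70 to +190 mm in its frame), 40 mm wide, slotted top face 60 mm above the bench, on a dark base plate 300 x 90 mm. Origin: on the bench, below the starting hole. x: along the tube, the way the rest slides out; y: left of that; z up. Never push it or anything on it with over 25 N.
- start_hole (a point): Centre of the starting hole in the top face. The plate with the further holes is set differently on each stand: the next hole lies 38 to 60 mm farther along the stand's x, not measured, so find it by feel; one more hole follows 42 mm after it. The button's shoulder catches in the holes.
- dish (a point): Centre of the thumb dish on the button, where it is pressed; moves with button and tube; 76 mm above the bench when popped up. Black cap 44 mm long (along the stand's x), 26 mm wide: flat dish 34 mm long between two cross lips 5 mm thick, 10 mm high, open at the sides. Closed fingertips pressed into the dish carry the tube along by its lips.
- button (a joint): How far the button is pressed, m: 0 popped up, 0.008 bottomed. Spring: 3 N at first, 6.2 N at the bottom. Free of its hole from 0.0045 on; once out and let go it rides under the top at 0.0042 to 0.0045 and jumps up by itself over the next hole, where it stops the tube both ways with 1.5 mm play. Kept pressed deeper than 0.0045 it passes a hole unnoticed.
- tube (a joint): How far the inner tube has been slid out from the starting hole, m (0 at the start, at most 0.105). Needs 2 to 5 N to slide.
- rest (a point): Top centre of the padded rest at the end of the inner tube, 100 x 130 mm, 99 mm above the bench; moves out with the tube. No need to touch it.
- lever (a joint): Black clamp lever lying on the outer tube, turning about an upright axis. 0: sticks out sideways along the stand's +y; 1.5 rad: home against its stop, in line with the tube along +x. Grows clockwise seen from above, stays where it is left, needs about 2 N at the post. Starts between 0 and 0.3.
- lever_axis (a point): The lever's upright axis, 66 mm above the bench, at x = 165 mm, y = 0 in the stand's frame.
- post (a point): Top centre of the upright post at the lever's end, 14 mm in diameter, 50 mm from the lever's axis, free from 74 to 102 mm above the bench. Push it round sideways with closed fingertips, from its side that faces the button.
- bottle_mid (a point): Centre of a loose black ink bottle, 44 mm in diameter, 130 mm high. Bystander.
- cup_a_mid (a point): Centre of a loose clear ink cup, 44 mm wide, 22 mm high. Bystander.
- cup_b_mid (a point): Centre of a loose clear ink cup, 30 mm wide, 22 mm high. Bystander.

How it is judged:
By the outcome, as a careful person would: the job done as asked, in the order asked, and still so for the second after the job is handed in, with the robot touching nothing.
It also fails if it takes over 50 s, if anything falls off the work surface, if the arm or the gripper's body presses on something with over 40 N, if the wrist force passes 120 N, or if a joint passes its speed limit or range.

ROBOT

A 7-joint arm with a two-finger parallel gripper is mounted at the origin on the work surface. World frame = base frame: x ahead of the robot, y to its left, z up, the work surface at z = 0. Lengths are in m, angles in rad, forces in N, time in s.
With the tool pointing down it reaches from about 0.4 to 0.85 m from the base axis. Payload 10.4 kg.
Tool frame: the origin (TCP) lies between the finger pads; the fingertips stand 14 mm ahead of it and the grasp point (between the pads) lies 5 mm behind it; z points along the fingers, y is the direction in which the jaws open and shut (so a half turn about z gives the same grasp; the last joint's range is limited). The gripper opens to 87 mm and grips with 3 to 60 N. Pads are 19 mm wide; open, the fingers measure 117 mm over their backs; the gripper's body (75 mm by 190 mm) begins 51 mm behind the grasp point.
Start: joints at [1.218, 0.332, -0.065, 1.46, 0.022, 1.35, -0.088], TCP at [0.202, -0.591, 0.237] pointing down, gripper open.
Joint ranges: [-2.6, 2.6], [-0.5, 2.12], [-1.47, 1.34], [0.16, 2.42], [-1.27, 4.41], [0.06, 2.06], [-2.6, 2.6]. Speed limits (rad/s): [2.22, 2.22, 2.79, 2.79, 3.14, 3.14, 3.14].

INTERFACE

Orientations are given as a unit quaternion [x, y, z, w].
In Python, from bench import readout, camera, calibration, order gives the robot as it stands.
- The arm moves only by the tool apply_moves, never from a script. Its argument "deltas" is a list of rows, each an object with "translation": the shift along the world's x, y, z in m, a list of three; "turn": the turn, a rotation vector about the world's x, y, z in rad, a list of three; "hand": the finger opening in m, from 0 to 0.087. A call has 1 to 5 rows; each row shifts and turns the pose as measured when the row begins; what a row does not reach is not made up. A row lasts 1/10 s, in which the tool goes at most 50 mm and 8.59 degrees, less where a joint would pass 70% of its speed; a pose out of reach is approached as far as the arm can. A call with a gripper value outside its range is refused whole. The fingers move at their own pace and stop on an object; "newtons" is the grip in N (left out, the last holds). Time passes only in rows, so rows that do not move let the fingers close. It gives the time, the measured TCP pose, the force and the opening at its end, in the units of the state.
- readout.read_state(): the state, without advancing time (a new reading comes with each control period).
- camera(name): name is "side" or "top"; returns the picture (400x640x3 uint8, red, green, blue); there is no depth.
- calibration(name): a dict with "fx", "fy", "cx", "cy" (pixels), "extrinsics" (4x4, takes a point from world to camera coordinates). Camera axes: x right, y down, z forward; pixel columns grow to the right and rows downward; lengths in m; the calibration is good to about 2 mm. A picture is of the moment at which its call begins. calibration takes no time and is no camera call.
- order.close_job(): hands the job in, once; it reports no verdict.
The state is a dict: "time": time; "joint_positions": joint angles; "joint_vel": joint speeds; "joint_torque": joint torques, N m; "ee_pos": TCP position; "eef_rot": TCP orientation; "ft_force": force on the tool from outside, world axes, zero at the start; "torque": the same for the moment, N m; "width": finger opening in m.
Only numpy, scipy, OpenCV 4.12 (cv2) and the standard library are available. Lean on these libraries where they do the work, as an engineer would, in place of code of your own. Each camera call takes 0.05 s, during which the arm holds its last target. There are 200 camera calls.

## Working session

There is one attempt and no reset: what is moved stays moved. The work goes in short steps, Python scripts to look and compute and a tool call to move; the robot and the scene stay as the last step left them, time stands still between calls to the robot, and variables do not carry over. Pictures are saved under pics/ and viewed, about 8 in all and at most 12, crops included, and the job is handed in when it is done.

Besides the shell and the picture viewer there is one more tool, called after "Call:" as name(argument=value, ...), one argument or row to a line, values as JSON. apply_moves: Moves the arm, as the interface text tells. Its arguments: {"type":"object","properties":{"deltas":{"type":"array","items":{"type":"object","properties":{"translation":{"type":"array","items":{"type":"number"}},"turn":{"type":"array","items":{"type":"number"}},"hand":{"type":"number"}}}},"newtons":{"type":"number"}},"required":["deltas"]}

```bash
mkdir -p pics
python3 - <<'E'
from bench import readout, camera, calibration
import cv2
s=readout.read_state(); print({k:(v if k in('time','width') else [round(float(x),3) for x in v]) for k,v in s.items()})
for n in('side','top'):
    cv2.imwrite(f'pics/{n}0.png',camera(n)[:,:,::-1]); c=calibration(n); print(n,c)
E
```

```text
{'time': 0.0, 'joint_positions': [1.218, 0.333, -0.065, 1.461, 0.022, 1.35, -0.089], 'joint_vel': [0.0, 0.0, 0.002, -0.001, 0.001, 0.0, -0.001], 'joint_torque': [0.0, -62.324, 0.025, -38.99, -0.061, 0.04, 0.0], 'ee_pos': [0.202, -0.591, 0.236], 'eef_rot': [0.986, 0.164, -0.0, -0.001], 'ft_force': [0.361, 0.345, 0.126], 'torque': [-0.003, 0.012, 0.046], 'width': 0.08680536994179137}
side {'fx': 377.87775904837014, 'fy': 377.87775904837014, 'cx': 315.5987427869217, 'cy': 201.98962869274925, 'extrinsics': array([[ 0.90746374, -0.41964441,  0.02020227, -0.52723439],
       [-0.20343194, -0.48096865, -0.85280982,  0.23188552],
       [ 0.36759354,  0.7697842 , -0.52183069,  0.55083816],
       [ 0.        ,  0.        ,  0.        ,  1.        ]])}
top {'fx': 514.0744767913912, 'fy': 514.0744767913912, 'cx': 314.3239669717867, 'cy': 197.4351006246526, 'extrinsics': array([[ 0.02870297, -0.99898238,  0.03479013,  0.00863395],
       [-0.99879579, -0.03004823, -0.03878249,  0.57943276],
       [ 0.0397884 , -0.03363506, -0.99864186,  1.17426603],
       [ 0.        ,  0.        ,  0.        ,  1.        ]])}
```

View pics/top0.png

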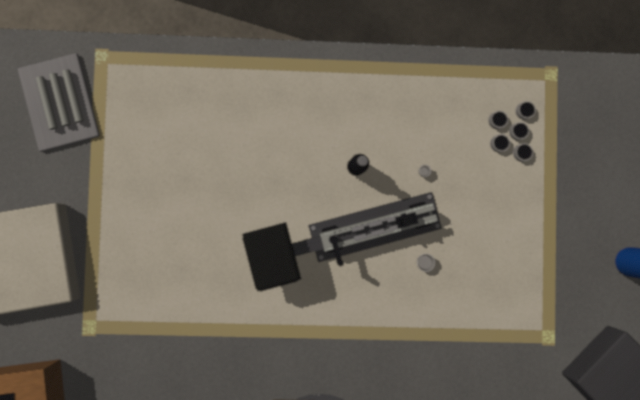

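View pics/side0.png

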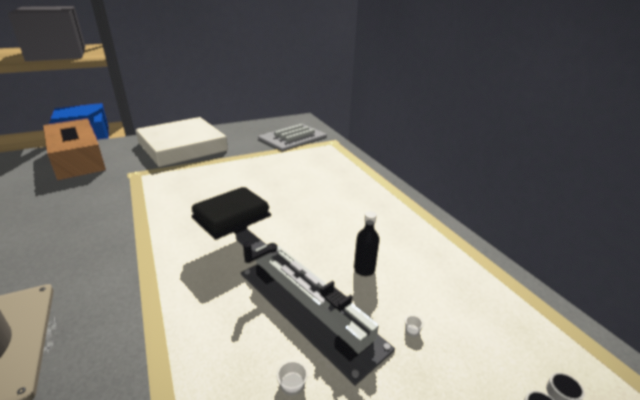

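The top view shows the cap near (407,220), the lever pivot near (337,240) with its post below it at about (341,262), and the rest at (271,257). The bottle is at (358,164) and the cups at (426,172) and (428,263). I'll enlarge both views.

Run:
```python
import cv2
a=cv2.imread('pics/top0.png')[180:280,300:450]; b=cv2.imread('pics/side0.png')[225:385,230:400]
f=lambda i,s:cv2.convertScaleAbs(cv2.resize(i,None,fx=s,fy=s,interpolation=cv2.INTER_CUBIC),alpha=1.6,beta=15)
cv2.imwrite('pics/topc.png',f(a,5)); cv2.imwrite('pics/sidec.png',f(b,3.5))
```

```text
(no output)
```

View pics/topc.png

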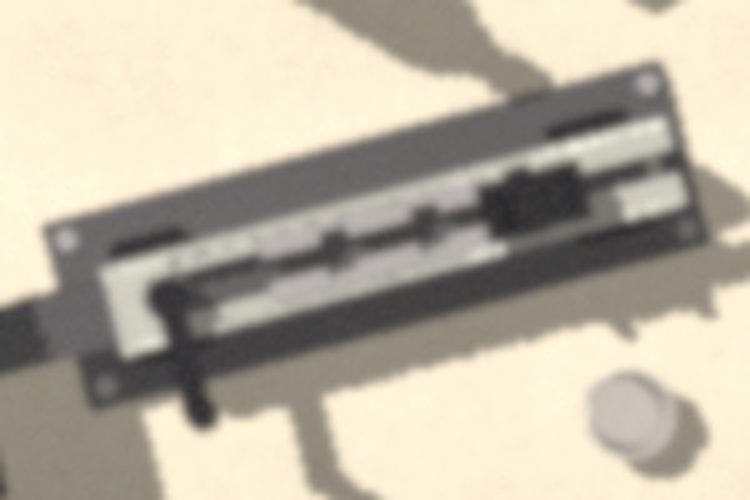

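View pics/sidec.png

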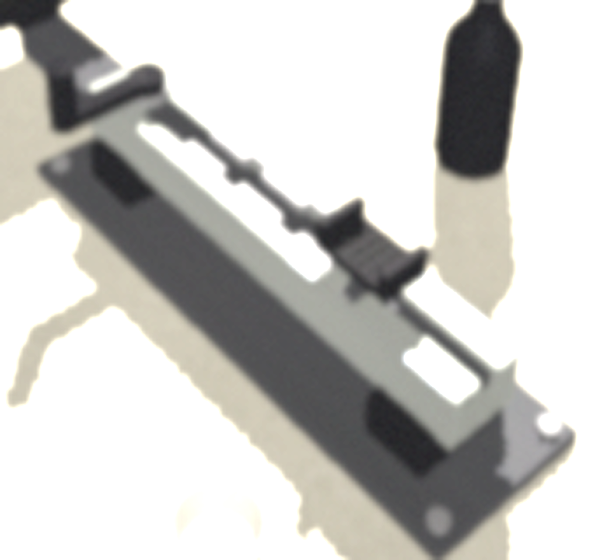

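Top crop: outer-tube top corners are at (102,270), (667,118), (688,207) and (124,358). The two further holes are at about (428,222) and (335,247), the cap centre is (535,203), the lever axis is (168,297) and the post top is (203,415). The side crop shows the cap with both lips and an open dish. Next I'll fit the stand pose.

```bash
cat > h.py <<'E'
import numpy as np
from bench import calibration
def ray(n,u,v,z):
    c=calibration(n);E=c['extrinsics'];R,t=E[:3,:3],E[:3,3]
    d=R.T@[(u-c['cx'])/c['fx'],(v-c['cy'])/c['fy'],1];o=-R.T@t
    return o+d*(z-o[2])/d[2]
def proj(n,p):
    c=calibration(n);E=c['extrinsics'];q=E[:3,:3]@p+E[:3,3]
    return np.array([c['fx']*q[0]/q[2]+c['cx'],c['fy']*q[1]/q[2]+c['cy']])
E
python3 - <<'E'
from h import *
from scipy.optimize import least_squares
T=lambda u,v,z:ray('top',300+(u+.5)/5-.5,180+(v+.5)/5-.5,z)
S=lambda u,v,z:ray('side',230+u/3.5,225+v/3.5,z)
pts=[(T(102,270,.06),190,20*-1),(T(667,118,.06),-70,-20),(T(688,207,.06),-70,20),(T(124,358,.06),190,20)]
for p,_,_ in pts: print(p[:2].round(4))
P=[p[0] for p in pts]
print('sizes',[round(np.linalg.norm(P[i]-P[(i+1)%4]),4) for i in range(4)])
w=lambda q,x,y:np.array([q[0]+x*np.cos(q[2])-y*np.sin(q[2]),q[1]+x*np.sin(q[2])+y*np.cos(q[2])])
r=least_squares(lambda q:np.concatenate([w(q,x/1e3,y/1e3)-p[:2] for p,x,y in pts]),[.54,-.2,1.8])
q=r.x;print('stand',q.round(4),'res',r.fun.round(4))
R=np.array([[np.cos(q[2]),np.sin(q[2])],[-np.sin(q[2]),np.cos(q[2])]])
for n,p in dict(cap=T(535,203,.078),h1=T(428,222,.06),h2=T(335,247,.06),axis=T(168,297,.07),post=T(203,415,.102),
  sideC=S(372,258,.076),sideaxis=S(146,80,.075),sidepost=S(62,70,.102),sh1=S(302,218,.06),sh2=S(243,170,.06),tubecornerS=S(448,452,.06)).items():
    print(n,p[:2].round(4),'local',(R@(p[:2]-q[:2])).round(4))
E
```

```text
[0.4976 0.0125]
[ 0.5721 -0.2374]
[ 0.5328 -0.2477]
[0.4592 0.0017]
sizes [np.float64(0.2608), np.float64(0.0406), np.float64(0.26), np.float64(0.0399)]
stand [ 0.5324 -0.1753  1.8586] res [ 0.0001  0.0001 -0.0006  0.0007  0.0004 -0.0004  0.0002 -0.0005]
cap [ 0.5326 -0.1752] local [ 0.     -0.0001]
h1 [ 0.5228 -0.1315] local [ 0.0447 -0.0032]
h2 [ 0.5106 -0.0904] local [ 0.0876 -0.0031]
axis [ 0.4869 -0.0163] local [ 0.1654 -0.0015]
post [ 0.4386 -0.0302] local [0.1657 0.0488]
sideC [ 0.5306 -0.1794] local [-0.0035  0.0029]
sideaxis [ 0.4824 -0.0241] local [0.1591 0.0051]
sidepost [ 0.4379 -0.0337] local [0.1626 0.0504]
sh1 [ 0.5204 -0.1307] local [ 0.0461 -0.0011]
sh2 [ 0.508 -0.09 ] local [ 0.0887 -0.0008]
tubecornerS [ 0.5189 -0.2665] local [-0.0837  0.0389]
```

Call:
apply_moves(
  deltas=[
    {"translation": [0.03, 0.038, 0], "turn": [0, 0, 0.145], "hand": 0},
    {"translation": [0.03, 0.038, 0], "turn": [0, 0, 0.145], "hand": 0},
    {"translation": [0.03, 0.038, 0], "turn": [0, 0, 0.145], "hand": 0},
    {"translation": [0.03, 0.038, 0], "turn": [0, 0, 0.145], "hand": 0},
    {"translation": [0.03, 0.038, 0], "turn": [0, 0, 0.145], "hand": 0},
  ],
  newtons=20,
)

```text
time: 0.6
ee_pos: [0.3485, -0.3987, 0.2327]
eef_rot: [0.861, 0.508, -0.003, -0.001]
ft_force: [0.5, -0.9, -0.7]
width: 0.0549
```

```bash
cat >> h.py <<'E'
from scipy.spatial.transform import Rotation as Ro
Q=np.array([.5324,-.1753,1.8586]);C,Sn=np.cos(Q[2]),np.sin(Q[2])
def loc(p): d=np.asarray(p)[:2]-Q[:2]; return np.array([C*d[0]+Sn*d[1],-Sn*d[0]+C*d[1]])
def wor(x,y): return Q[:2]+np.array([C*x-Sn*y,Sn*x+C*y])
def st():
    from bench import readout
    s=readout.read_state();p=np.array(s['ee_pos']);M=Ro.from_quat(s['eef_rot']).as_matrix()
    f=np.array(s['ft_force']);want=np.array([[C,Sn,0],[Sn,-C,0],[0,0,-1]])
    print('t',round(s['time'],2),'p',p.round(4),'loc',loc(p).round(4),'tip z',(p+.014*M[:,2])[2].round(4),'turn needed',Ro.from_matrix(want@M.T).as_rotvec().round(3),'F loc',[round(float(v),1) for v in (C*f[0]+Sn*f[1],-Sn*f[0]+C*f[1],f[2])],'w',round(s['width'],4),'jv',np.abs(s['joint_vel']).max().round(2))
E
python3 -c "
from h import *
st();print('bottle',loc(ray('top',358,164,.065)),'cups',loc(ray('top',426,172,.011)),loc(ray('top',428,263,.011)),'rest',loc(ray('top',271,257,.099)))"
```

```text
t 0.6 p [ 0.3485 -0.3987  0.2327] loc [-0.162   0.2397] tip z 0.2187 turn needed [ 0.003 -0.006  0.793] F loc [-1.0, -0.3, -0.7] w 0.0549 jv 0.55
bottle [ 0.06935384 -0.14703792] cups [-0.0872524  -0.09263424] [-0.03597519  0.11203915] rest [ 0.3044989 -0.0004636]
```

Call:
apply_moves(
  deltas=[
    {"translation": [0.031, 0.0375, 0], "turn": [0, 0, 0.14], "hand": 0},
    {"translation": [0.031, 0.0375, 0], "turn": [0, 0, 0.14], "hand": 0},
    {"translation": [0.031, 0.0375, 0], "turn": [0, 0, 0.14], "hand": 0},
    {"translation": [0.031, 0.0375, 0], "turn": [0, 0, 0.14], "hand": 0},
    {"translation": [0.031, 0.0375, 0], "turn": [0, 0, 0.14], "hand": 0},
  ],
)

```text
time: 1.1
ee_pos: [0.5056, -0.2042, 0.2322]
eef_rot: [0.624, 0.782, -0.004, -0.0]
ft_force: [0.1, -1.8, 0.1]
width: 0.0146
```

```bash
python3 -c "
from h import *
st()"
```

```text
t 1.1 p [ 0.5056 -0.2042  0.2322] loc [-0.0201  0.0339] tip z 0.2182 turn needed [ 0.006 -0.005  0.064] F loc [-1.8, 0.4, 0.1] w 0.0146 jv 0.57
```

Call:
apply_moves(
  deltas=[
    {"translation": [0.025, 0.028, 0], "turn": [0.005, -0.005, 0.064], "hand": 0},
    {"translation": [0.002, 0.001, -0.035], "turn": [0, 0, 0], "hand": 0},
    {"translation": [0, 0, -0.035], "turn": [0, 0, 0], "hand": 0},
    {"translation": [0, 0, -0.035], "turn": [0, 0, 0], "hand": 0},
    {"translation": [0, 0, 0], "turn": [0, 0, 0], "hand": 0},
  ],
)

```text
time: 1.6
ee_pos: [0.5374, -0.1635, 0.1241]
eef_rot: [0.589, 0.808, 0.002, 0.0]
ft_force: [-1.8, 0.1, 0.1]
width: 0.0005
```

Run:
```python
from h import *
from bench import camera
import cv2
st()
i=camera('side')[225:345,250:400,::-1]
cv2.imwrite('pics/s1.png',cv2.convertScaleAbs(cv2.resize(i,None,fx=4,fy=4,interpolation=cv2.INTER_CUBIC),alpha=1.6,beta=15))
```

```text
t 1.6 p [ 0.5374 -0.1635  0.1241] loc [ 0.0099 -0.0081] tip z 0.1101 turn needed [-0.003  0.003 -0.022] F loc [0.6, 1.7, 0.1] w 0.0005 jv 0.07
```

View pics/s1.png

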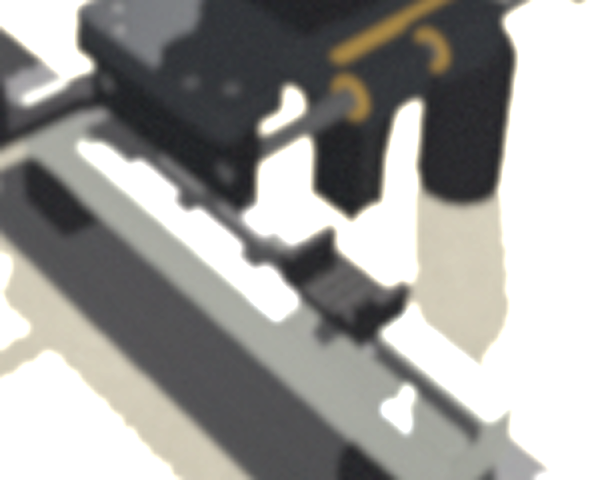

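The side view shows the closed fingertips (tip at crop (350,215)) above and just past the cap's forward lip, and clear of the bottle. I'll correct the 10 mm offset before descending.

Call:
apply_moves(
  deltas=[
    {"translation": [-0.005, -0.012, 0], "turn": [0, 0, -0.022], "hand": 0},
    {"translation": [0, 0, -0.008], "turn": [0, 0, 0], "hand": 0},
    {"translation": [0, 0, 0], "turn": [0, 0, 0], "hand": 0},
  ],
)

```text
time: 1.95
ee_pos: [0.5354, -0.1783, 0.1231]
eef_rot: [0.6, 0.8, 0.003, 0.005]
ft_force: [0.6, 0.4, -1.2]
width: 0.0003
```

```bash
python3 -c "
from h import *
st()"
```

```text
t 1.95 p [ 0.5354 -0.1783  0.1231] loc [-0.0037 -0.002 ] tip z 0.1091 turn needed [0.    0.012 0.003] F loc [0.3, -0.7, -1.2] w 0.0003 jv 0.03
```

Call:
apply_moves(
  deltas=[
    {"translation": [-0.002, 0.002, -0.01], "turn": [0, 0.012, 0], "hand": 0},
    {"translation": [0, 0, -0.01], "turn": [0, 0, 0], "hand": 0},
    {"translation": [0, 0, -0.006], "turn": [0, 0, 0], "hand": 0},
    {"translation": [0, 0, -0.003], "turn": [0, 0, 0], "hand": 0},
  ],
)

```text
time: 2.35
ee_pos: [0.5342, -0.1768, 0.0938]
eef_rot: [0.6, 0.8, -0.0, 0.001]
ft_force: [0.5, 0.4, -0.5]
width: 0.0004
```

```bash
python3 -c "
from h import *
st()"
```

```text
t 2.35 p [ 0.5342 -0.1768  0.0938] loc [-0.0019 -0.0013] tip z 0.0798 turn needed [0.002 0.002 0.004] F loc [0.3, -0.6, -0.5] w 0.0004 jv 0.06
```

Call:
apply_moves(
  deltas=[
    {"translation": [-0.001, 0.001, -0.004], "turn": [0, 0, 0], "hand": 0},
    {"translation": [0, 0, -0.004], "turn": [0, 0, 0], "hand": 0},
  ],
)

```text
time: 2.55
ee_pos: [0.5334, -0.1756, 0.0854]
eef_rot: [0.6, 0.8, -0.0, 0.001]
ft_force: [-1.6, 0.3, 4.7]
width: 0.0004
```

```bash
python3 -c "
from h import *
st()"
```

```text
t 2.55 p [ 0.5334 -0.1756  0.0854] loc [-0.0006 -0.0009] tip z 0.0714 turn needed [0.002 0.002 0.004] F loc [0.7, 1.5, 4.7] w 0.0004 jv 0.07
```

Call:
apply_moves(
  deltas=[
    {"translation": [0, 0, -0.0015], "turn": [0, 0, 0], "hand": 0},
    {"translation": [-0.001, 0.004, 0], "turn": [0, 0, 0], "hand": 0},
    {"translation": [-0.001, 0.004, 0], "turn": [0, 0, 0], "hand": 0},
  ],
)

```text
time: 2.85
ee_pos: [0.5316, -0.1693, 0.0845]
eef_rot: [0.601, 0.8, -0.001, 0.002]
ft_force: [-2.0, -3.0, 5.6]
width: 0.0005
```

```bash
python3 -c "
from h import *
st()"
```

```text
t 2.85 p [ 0.5316 -0.1693  0.0845] loc [ 0.0059 -0.001 ] tip z 0.0705 turn needed [0.004 0.003 0.006] F loc [-2.3, 2.8, 5.6] w 0.0005 jv 0.06
```

Call:
apply_moves(
  deltas=[
    {"translation": [-0.001, 0.004, 0], "turn": [0, 0, 0], "hand": 0},
    {"translation": [-0.001, 0.004, 0], "turn": [0, 0, 0], "hand": 0},
    {"translation": [-0.001, 0.004, 0], "turn": [0, 0, 0], "hand": 0},
  ],
)

```text
time: 3.15
ee_pos: [0.5285, -0.1589, 0.0857]
eef_rot: [0.601, 0.799, -0.002, 0.004]
ft_force: [-2.2, -2.4, 4.2]
width: 0.0006
```

```bash
python3 -c "
from h import *
st()"
```

```text
t 3.15 p [ 0.5285 -0.1589  0.0857] loc [ 0.0168 -0.0009] tip z 0.0717 turn needed [0.008 0.004 0.007] F loc [-1.7, 2.8, 4.2] w 0.0006 jv 0.07
```

Call:
apply_moves(
  deltas=[
    {"translation": [0, 0, 0.002], "turn": [0.004, 0.002, 0.004], "hand": 0},
    {"translation": [0, 0, 0.001], "turn": [0.004, 0.002, 0.003], "hand": 0},
  ],
)

```text
time: 3.35
ee_pos: [0.5282, -0.1572, 0.0884]
eef_rot: [0.598, 0.802, 0.001, -0.001]
ft_force: [-0.2, 0.7, -0.5]
width: 0.0004
```

```bash
python3 -c "
from h import *
st()"
```

```text
t 3.35 p [ 0.5282 -0.1572  0.0884] loc [ 0.0185 -0.0011] tip z 0.0744 turn needed [-0.002 -0.001 -0.002] F loc [0.7, 0.0, -0.5] w 0.0004 jv 0.07
```

Call:
apply_moves(
  deltas=[
    {"translation": [0, 0, 0.0025], "turn": [0, 0, 0], "hand": 0},
    {"translation": [-0.0008, 0.003, 0], "turn": [0, 0, 0], "hand": 0},
    {"translation": [-0.0008, 0.003, 0], "turn": [0, 0, 0], "hand": 0},
    {"translation": [-0.0008, 0.003, 0], "turn": [0, 0, 0], "hand": 0},
  ],
)

```text
time: 3.75
ee_pos: [0.5259, -0.1482, 0.0906]
eef_rot: [0.598, 0.801, 0.001, -0.001]
ft_force: [1.4, -6.0, -0.8]
width: 0.0004
```

```bash
python3 -c "
from h import *
st()"
```

```text
t 3.75 p [ 0.5259 -0.1482  0.0906] loc [ 0.0279 -0.0014] tip z 0.0766 turn needed [-0.003 -0.001 -0.001] F loc [-6.1, 0.4, -0.8] w 0.0004 jv 0.05
```

Call:
apply_moves(
  deltas=[
    {"translation": [-0.0008, 0.003, 0.0005], "turn": [0, 0, 0], "hand": 0},
    {"translation": [-0.0008, 0.003, 0.0003], "turn": [0, 0, 0], "hand": 0},
    {"translation": [-0.0008, 0.003, 0], "turn": [0, 0, 0], "hand": 0},
    {"translation": [-0.0008, 0.003, 0], "turn": [0, 0, 0], "hand": 0},
  ],
)

```text
time: 4.15
ee_pos: [0.5237, -0.142, 0.0911]
eef_rot: [0.6, 0.8, -0.001, 0.003]
ft_force: [3.5, -6.0, -3.0]
width: 0.0007
```

```bash
python3 -c "
from h import *
st()"
```

```text
t 4.15 p [ 0.5237 -0.142   0.0911] loc [ 0.0344 -0.0011] tip z 0.0771 turn needed [0.005 0.004 0.004] F loc [-6.8, -1.7, -3.0] w 0.0007 jv 0.05
```

Call:
apply_moves(
  deltas=[
    {"translation": [-0.0009, 0.0033, 0], "turn": [0.003, 0.002, 0.003], "hand": 0},
    {"translation": [-0.0009, 0.0033, 0], "turn": [0, 0, 0], "hand": 0},
    {"translation": [-0.0009, 0.0033, 0], "turn": [0, 0, 0], "hand": 0},
  ],
)

```text
time: 4.45
ee_pos: [0.522, -0.1362, 0.0912]
eef_rot: [0.6, 0.8, -0.001, 0.005]
ft_force: [2.8, -5.4, -1.7]
width: 0.0001
```

```bash
python3 -c "
from h import *
st()"
```

```text
t 4.45 p [ 0.522  -0.1362  0.0912] loc [ 0.0404 -0.0011] tip z 0.0772 turn needed [0.007 0.006 0.004] F loc [-6.0, -1.1, -1.7] w 0.0001 jv 0.06
```

Call:
apply_moves(
  deltas=[
    {"translation": [-0.0009, 0.0033, 0], "turn": [0.006, 0.005, 0.003], "hand": 0},
    {"translation": [-0.0009, 0.0033, 0], "turn": [0.002, 0.001, 0], "hand": 0},
    {"translation": [-0.0009, 0.0033, 0], "turn": [0.002, 0.001, 0], "hand": 0},
  ],
)

```text
time: 4.75
ee_pos: [0.5201, -0.13, 0.0914]
eef_rot: [0.6, 0.8, -0.0, 0.002]
ft_force: [3.1, -5.5, -2.8]
width: 0.0003
```

```bash
python3 -c "
from h import *
st()"
```

```text
t 4.75 p [ 0.5201 -0.13    0.0914] loc [ 0.0469 -0.0011] tip z 0.0774 turn needed [0.002 0.002 0.004] F loc [-6.1, -1.4, -2.8] w 0.0003 jv 0.04
```

Call:
apply_moves(
  deltas=[
    {"translation": [-0.0008, 0.003, 0], "turn": [0.002, 0.002, 0.002], "hand": 0},
    {"translation": [-0.0008, 0.003, 0], "turn": [0.001, 0.001, 0], "hand": 0},
  ],
)

```text
time: 4.95
ee_pos: [0.5191, -0.126, 0.0916]
eef_rot: [0.6, 0.8, -0.0, 0.001]
ft_force: [1.1, -1.6, -1.3]
width: 0.0008
```

```bash
python3 -c "
from h import *
st()"
```

```text
t 4.95 p [ 0.5191 -0.126   0.0916] loc [ 0.051  -0.0012] tip z 0.0776 turn needed [0.002 0.002 0.004] F loc [-1.8, -0.6, -1.3] w 0.0008 jv 0.05
```

Call:
apply_moves(
  deltas=[
    {"translation": [-0.0007, 0.0025, 0], "turn": [0.001, 0.001, 0.002], "hand": 0},
  ],
)

```text
time: 5.05
ee_pos: [0.5183, -0.1235, 0.0916]
eef_rot: [0.599, 0.8, -0.0, 0.001]
ft_force: [0.5, -1.1, -0.7]
width: 0.0007
```

```bash
python3 -c "
from h import *
st()"
```

```text
t 5.05 p [ 0.5183 -0.1235  0.0916] loc [ 0.0536 -0.0012] tip z 0.0776 turn needed [0.001 0.001 0.002] F loc [-1.2, -0.2, -0.7] w 0.0007 jv 0.02
```

Run:
```python
from bench import camera
import cv2
f=lambda i,s:cv2.convertScaleAbs(cv2.resize(i,None,fx=s,fy=s,interpolation=cv2.INTER_CUBIC),alpha=1.6,beta=15)
cv2.imwrite('pics/s2.png',f(camera('side')[235:335,260:380,::-1],5))
```

```text
(no output)
```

View pics/s2.png

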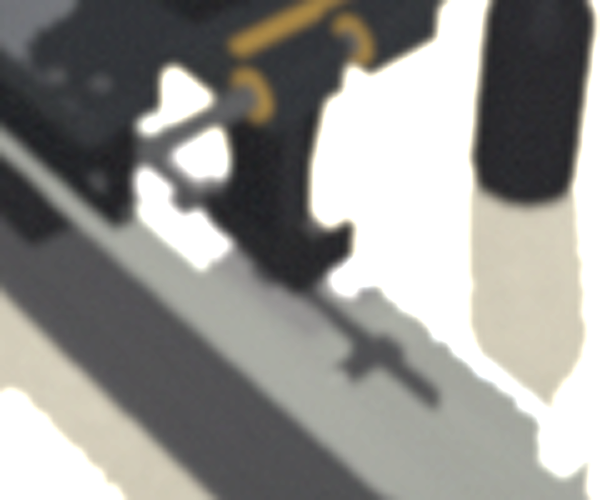

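Side view: the trailing lip's top corner is at crop (352,226) and the starting hole is exposed at (375,355), with the finger against the cap. I'll solve for displacement and height from the lip corner's shift.

Run:
```python
from h import *
from scipy.optimize import least_squares
a=np.array([230+427/3.5,225+250/3.5]);b=np.array([260+352/5,235+226/5])
p0=ray('side',*a,.086);print(loc(p0))
g=lambda d:proj('side',np.append(wor(*(loc(p0)+[d[0],0])),.086-d[1]))-b
r=least_squares(g,[.04,0],x_scale=.01);print(r.x,r.fun)
for d in [(.04,.0043),(.0455,0),(.0455,.0043),(.05,.0043)]: print(d,g(d))
st()
```

```text
[-0.02186297 -0.01096092]
[0.04660008 0.00120927] [0. 0.]
(0.04, 0.0043) [2.82998996 3.75514125]
(0.0455, 0) [ 0.51574035 -0.20087045]
(0.0455, 0.0043) [0.40188963 1.850384  ]
(0.05, 0.0043) [-1.56350751  0.30860075]
t 5.1 p [ 0.5183 -0.1233  0.0916] loc [ 0.0539 -0.0012] tip z 0.0776 turn needed [0.001 0.001 0.002] F loc [-3.6, -0.6, -1.9] w 0.0006 jv 0.01
```

Call:
apply_moves(
  deltas=[
    {"translation": [-0.0005, 0.0018, 0], "turn": [0, 0, 0], "hand": 0},
    {"translation": [-0.0005, 0.0018, 0], "turn": [0, 0, 0], "hand": 0},
  ],
)

```text
time: 5.3
ee_pos: [0.518, -0.123, 0.0917]
eef_rot: [0.6, 0.8, -0.001, 0.003]
ft_force: [5.2, -9.6, -5.0]
width: 0.0004
```

```bash
python3 -c "
from h import *
st()"
```

```text
t 5.3 p [ 0.518  -0.123   0.0917] loc [ 0.0543 -0.001 ] tip z 0.0777 turn needed [0.006 0.003 0.004] F loc [-10.7, -2.3, -5.0] w 0.0004 jv 0.03
```

Call:
apply_moves(
  deltas=[
    {"translation": [0.001, -0.003, 0], "turn": [0.003, 0.002, 0.002], "hand": 0},
    {"translation": [0.001, -0.003, 0], "turn": [0, 0, 0], "hand": 0},
    {"translation": [0, 0, 0], "turn": [0, 0, 0], "hand": 0},
  ],
)

```text
time: 5.6
ee_pos: [0.5198, -0.1282, 0.0915]
eef_rot: [0.599, 0.801, -0.0, 0.0]
ft_force: [-0.7, -0.1, 1.1]
width: 0.0005
```

```bash
python3 -c "
from h import *
st()"
```

```text
t 5.6 p [ 0.5198 -0.1282  0.0915] loc [ 0.0488 -0.0012] tip z 0.0775 turn needed [0.001 0.    0.001] F loc [0.1, 0.7, 1.1] w 0.0005 jv 0.01
```

Call:
apply_moves(
  deltas=[
    {"translation": [0, 0, -0.0015], "turn": [0, 0, 0], "hand": 0},
    {"translation": [0, 0, -0.001], "turn": [0, 0, 0], "hand": 0},
  ],
)

```text
time: 5.8
ee_pos: [0.5199, -0.1277, 0.0893]
eef_rot: [0.599, 0.801, -0.0, 0.0]
ft_force: [-1.4, -2.4, 5.1]
width: 0.0
```

```bash
python3 -c "
from h import *
st()"
```

```text
t 5.8 p [ 0.5199 -0.1277  0.0893] loc [ 0.0492 -0.0015] tip z 0.0753 turn needed [0.001 0.    0.001] F loc [-1.9, 2.0, 5.1] w 0.0 jv 0.01
```

Call:
apply_moves(
  deltas=[
    {"translation": [0, 0, 0.01], "turn": [0, 0, 0], "hand": 0},
    {"translation": [0, 0, 0.02], "turn": [0, 0, 0], "hand": 0},
    {"translation": [-0.014, 0.008, 0.02], "turn": [0, 0, 0], "hand": 0},
    {"translation": [-0.03, 0.015, 0], "turn": [0, 0, 0], "hand": 0},
    {"translation": [-0.03, 0.015, 0], "turn": [0, 0, 0], "hand": 0},
  ],
)

```text
time: 6.3
ee_pos: [0.4462, -0.0878, 0.1424]
eef_rot: [0.599, 0.801, 0.001, -0.0]
ft_force: [-0.3, 0.5, 1.0]
width: 0.0005
```

Run:
```python
from h import *
st()
print(wor(.132,.050))
from bench import camera
import cv2
f=lambda i,s:cv2.convertScaleAbs(cv2.resize(i,None,fx=s,fy=s,interpolation=cv2.INTER_CUBIC),alpha=1.6,beta=15)
cv2.imwrite('pics/s3.png',f(camera('side')[225:335,230:380,::-1],5))
```

```text
t 6.3 p [ 0.4462 -0.0878  0.1424] loc [0.1084 0.0578] tip z 0.1284 turn needed [-0.003  0.001  0.   ] F loc [0.5, 0.2, 1.0] w 0.0005 jv 0.81
[ 0.44698873 -0.06292156]
```

View pics/s3.png

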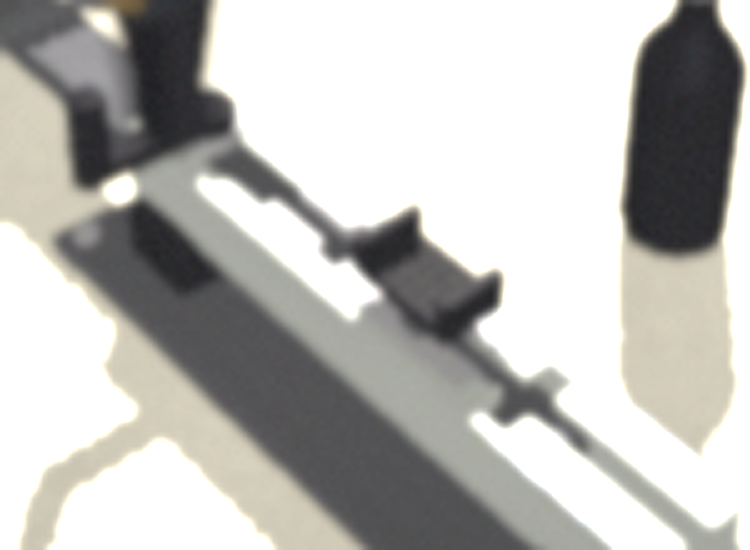

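The side view shows the cap standing high at the new hole, with the start hole bare at (525,395) and the farther hole empty at (335,245). The fingers are free. On to the lever post.

Call:
apply_moves(
  deltas=[
    {"translation": [0.006, 0.016, 0], "turn": [0, 0, 0], "hand": 0},
    {"translation": [0, 0.003, -0.015], "turn": [0, 0, 0], "hand": 0},
    {"translation": [0, 0, -0.01], "turn": [0, 0, 0], "hand": 0},
  ],
)

```text
time: 6.65
ee_pos: [0.4481, -0.065, 0.1198]
eef_rot: [0.597, 0.802, 0.0, 0.001]
ft_force: [-0.0, -0.7, -1.4]
width: 0.0003
```

```bash
python3 -c "
from h import *
st()"
```

```text
t 6.65 p [ 0.4481 -0.065   0.1198] loc [0.1297 0.0496] tip z 0.1058 turn needed [ 0.001  0.002 -0.003] F loc [-0.7, 0.2, -1.4] w 0.0003 jv 0.21
```

Call:
apply_moves(
  deltas=[
    {"translation": [0, 0, -0.01], "turn": [0, 0, 0], "hand": 0},
    {"translation": [0, 0, -0.006], "turn": [0, 0, 0], "hand": 0},
    {"translation": [-0.0015, 0.005, -0.002], "turn": [0, 0, 0], "hand": 0},
    {"translation": [-0.001, 0.004, 0], "turn": [0, 0, 0], "hand": 0},
  ],
)

```text
time: 7.05
ee_pos: [0.445, -0.056, 0.0999]
eef_rot: [0.598, 0.802, 0.0, 0.0]
ft_force: [-1.0, -0.2, -0.2]
width: 0.0005
```

```bash
cat >> h.py <<'E'
def plan(th,n=3,step=.1,back=.016,r=.052):
    st()
    from bench import readout
    p=np.array(readout.read_state()['ee_pos'])[:2]
    print('theta of tool now', np.round(np.arctan2(*(loc(p)-[.165,0]))+np.arctan2(back,r),3))
    for k in range(n):
        t=th+step*k
        c=np.array([.165,0])+[r*np.sin(t)-back*np.cos(t),r*np.cos(t)+back*np.sin(t)]
        w=wor(*c);print(round(t,2),'d',(w-p).round(4));p=w
E
python3 -c "
from h import *
plan(0.0,4)"
```

```text
t 7.05 p [ 0.445  -0.056   0.0999] loc [0.1392 0.0499] tip z 0.0859 turn needed [ 0.     0.    -0.002] F loc [0.1, 1.0, -0.2] w 0.0005 jv 0.07
theta of tool now -0.179
0.0 d [-0.0048  0.0088]
0.1 d [-0.0028  0.0047]
0.2 d [-0.0023  0.0049]
0.3 d [-0.0018  0.0051]
```

Call:
apply_moves(
  deltas=[
    {"translation": [-0.005, 0.009, 0], "turn": [0, 0, 0], "hand": 0},
    {"translation": [-0.003, 0.006, 0], "turn": [0, 0, -0.1], "hand": 0},
    {"translation": [-0.002, 0.006, 0], "turn": [0, 0, -0.1], "hand": 0},
  ],
)

```text
time: 7.35
ee_pos: [0.4343, -0.034, 0.1003]
eef_rot: [0.677, 0.736, -0.0, 0.001]
ft_force: [0.7, -2.4, -1.9]
width: 0.0003
```

```bash
python3 -c "
from h import *
plan(0.3,5)"
```

```text
t 7.35 p [ 0.4343 -0.034   0.1003] loc [0.1633 0.0539] tip z 0.0863 turn needed [0.001 0.001 0.203] F loc [-2.5, 0.0, -1.9] w 0.0003 jv 1.12
theta of tool now 0.268
0.3 d [-0.001   0.0015]
0.4 d [-0.0013  0.0053]
0.5 d [-0.0007  0.0054]
0.6 d [-0.0002  0.0054]
0.7 d [0.0003 0.0054]
```

Call:
apply_moves(
  deltas=[
    {"translation": [-0.001, 0.006, 0], "turn": [0, 0, -0.12], "hand": 0},
    {"translation": [-0.001, 0.006, 0], "turn": [0, 0, -0.12], "hand": 0},
    {"translation": [0, 0.006, 0], "turn": [0, 0, -0.12], "hand": 0},
  ],
)

```text
time: 7.65
ee_pos: [0.431, -0.0153, 0.1009]
eef_rot: [0.802, 0.597, -0.001, 0.002]
ft_force: [0.9, -3.5, -2.2]
width: 0.0003
```

```bash
python3 -c "
from h import *
plan(0.7,5)"
```

```text
t 7.65 p [ 0.431  -0.0153  0.1009] loc [0.1822 0.0518] tip z 0.0869 turn needed [0.004 0.002 0.578] F loc [-3.6, 0.2, -2.2] w 0.0003 jv 1.39
theta of tool now 0.619
0.7 d [0.0005 0.0044]
0.8 d [0.0009 0.0054]
0.9 d [0.0014 0.0053]
1.0 d [0.0019 0.0051]
1.1 d [0.0024 0.0049]
```

Call:
apply_moves(
  deltas=[
    {"translation": [0.001, 0.0055, -0.0005], "turn": [0.004, 0.002, -0.12], "hand": 0},
    {"translation": [0.001, 0.0055, -0.0005], "turn": [0, 0, -0.1], "hand": 0},
    {"translation": [0.0015, 0.0055, 0], "turn": [0, 0, -0.1], "hand": 0},
  ],
)

```text
time: 7.95
ee_pos: [0.4336, 0.0018, 0.1009]
eef_rot: [0.89, 0.455, -0.001, 0.001]
ft_force: [1.0, -4.0, -2.2]
width: 0.0003
```

```bash
python3 -c "
from h import *
plan(1.0,5)"
```

```text
t 7.95 p [0.4336 0.0018 0.1009] loc [0.1979 0.0444] tip z 0.0869 turn needed [ 0.003 -0.     0.913] F loc [-4.1, 0.2, -2.2] w 0.0003 jv 1.19
theta of tool now 0.935
1.0 d [0.0021 0.003 ]
1.1 d [0.0024 0.0049]
1.2 d [0.0029 0.0046]
1.3 d [0.0034 0.0043]
1.4 d [0.0038 0.0039]
```

Call:
apply_moves(
  deltas=[
    {"translation": [0.003, 0.005, 0], "turn": [0.002, 0, -0.12], "hand": 0},
    {"translation": [0.003, 0.005, 0], "turn": [0, 0, -0.1], "hand": 0},
    {"translation": [0.003, 0.0045, 0], "turn": [0, 0, -0.1], "hand": 0},
  ],
)

```text
time: 8.25
ee_pos: [0.441, 0.0168, 0.1012]
eef_rot: [0.954, 0.301, -0.002, 0.001]
ft_force: [0.9, -4.2, -1.3]
width: 0.0003
```

```bash
python3 -c "
from h import *
plan(1.3,4)"
```

```text
t 8.25 p [0.441  0.0168 0.1012] loc [0.2101 0.0332] tip z 0.0872 turn needed [ 4.000e-03 -1.000e-03  1.247e+00] F loc [-4.2, 0.3, -1.3] w 0.0003 jv 1.18
theta of tool now 1.235
1.3 d [0.0035 0.0018]
1.4 d [0.0038 0.0039]
1.5 d [0.0041 0.0035]
1.6 d [0.0045 0.0031]
```

Call:
apply_moves(
  deltas=[
    {"translation": [0.0045, 0.004, 0], "turn": [0.003, 0, -0.1], "hand": 0},
    {"translation": [0.0042, 0.0036, 0], "turn": [0, 0, -0.1], "hand": 0},
  ],
)

```text
time: 8.45
ee_pos: [0.4481, 0.0248, 0.1012]
eef_rot: [0.98, 0.2, -0.003, -0.0]
ft_force: [-0.9, -1.9, -1.9]
width: 0.0003
```

```bash
python3 -c "
from h import *
plan(1.5,2)"
```

```text
t 8.45 p [0.4481 0.0248 0.1012] loc [0.2158 0.024 ] tip z 0.0872 turn needed [ 0.004 -0.004  1.456] F loc [-1.6, 1.4, -1.9] w 0.0003 jv 1.17
theta of tool now 1.427
1.5 d [0.0042 0.0012]
1.6 d [0.0045 0.0031]
```

Call:
apply_moves(
  deltas=[
    {"translation": [0.004, 0.001, 0], "turn": [0, 0, -0.05], "hand": 0},
    {"translation": [0.003, 0.001, 0], "turn": [0, 0, 0], "hand": 0},
  ],
)

```text
time: 8.65
ee_pos: [0.4524, 0.0271, 0.1009]
eef_rot: [0.985, 0.173, -0.005, 0.0]
ft_force: [-13.7, -6.9, 9.8]
width: 0.0003
```

```bash
python3 -c "
from h import *
plan(1.5,2)"
```

```text
t 8.65 p [0.4524 0.0271 0.1009] loc [0.2168 0.0193] tip z 0.0869 turn needed [ 0.01  -0.007  1.51 ] F loc [-2.8, 15.1, 9.8] w 0.0003 jv 0.06
theta of tool now 1.512
1.5 d [-0.     -0.0011]
1.6 d [0.0045 0.0031]
```

Call:
apply_moves(
  deltas=[
    {"translation": [-0.004, -0.001, 0], "turn": [0, 0, 0], "hand": 0},
    {"translation": [-0.006, -0.002, 0], "turn": [0, 0, 0], "hand": 0},
    {"translation": [-0.004, -0.001, 0.02], "turn": [0, 0, 0], "hand": 0},
    {"translation": [-0.01, -0.003, 0.03], "turn": [0, 0, 0], "hand": 0},
    {"translation": [-0.03, -0.03, 0.02], "turn": [0, 0, 0], "hand": 0},
  ],
)

```text
time: 9.15
ee_pos: [0.3959, -0.0057, 0.1715]
eef_rot: [0.984, 0.179, -0.006, -0.002]
ft_force: [0.2, -1.5, -0.3]
width: 0.0005
```

Call:
apply_moves(
  deltas=[
    {"translation": [-0.025, -0.04, 0.01], "turn": [0, 0, 0], "hand": 0},
    {"translation": [-0.025, -0.04, 0], "turn": [0, 0, 0], "hand": 0},
    {"translation": [-0.01, -0.045, 0], "turn": [0, 0, 0], "hand": 0},
    {"translation": [0, -0.045, 0], "turn": [0, 0, 0], "hand": 0},
    {"translation": [0, -0.045, 0], "turn": [0, 0, 0], "hand": 0},
  ],
)

```text
time: 9.65
ee_pos: [0.3316, -0.2243, 0.1876]
eef_rot: [0.983, 0.184, 0.001, 0.003]
ft_force: [2.0, 0.4, 0.8]
width: 0.0004
```

Call:
apply_moves(
  deltas=[
    {"translation": [0, -0.03, 0], "turn": [0, 0, 0], "hand": 0},
    {"translation": [0, -0.01, 0], "turn": [0, 0, 0], "hand": 0},
    {"translation": [0, 0, 0], "turn": [0, 0, 0], "hand": 0},
    {"translation": [0, 0, 0], "turn": [0, 0, 0], "hand": 0},
  ],
)

```text
time: 10.05
ee_pos: [0.3301, -0.2687, 0.1884]
eef_rot: [0.983, 0.182, 0.003, 0.004]
ft_force: [0.7, 0.1, -0.7]
width: 0.0005
```

Run:
```python
from h import *
st()
from bench import camera
import cv2
f=lambda i,s:cv2.convertScaleAbs(cv2.resize(i,None,fx=s,fy=s,interpolation=cv2.INTER_CUBIC),alpha=1.6,beta=15)
t=camera('top')[:,:,::-1];s=camera('side')[:,:,::-1]
cv2.imwrite('pics/t4.png',f(t[150:300,240:450],3.8));cv2.imwrite('pics/s4.png',f(s[205:335,220:390],4.5))
```

```text
t 10.05 p [ 0.3301 -0.2687  0.1884] loc [-0.0322  0.2205] tip z 0.1744 turn needed [0.    0.01  1.492] F loc [-0.1, -0.7, -0.7] w 0.0005 jv 0.01
```

View pics/t4.png

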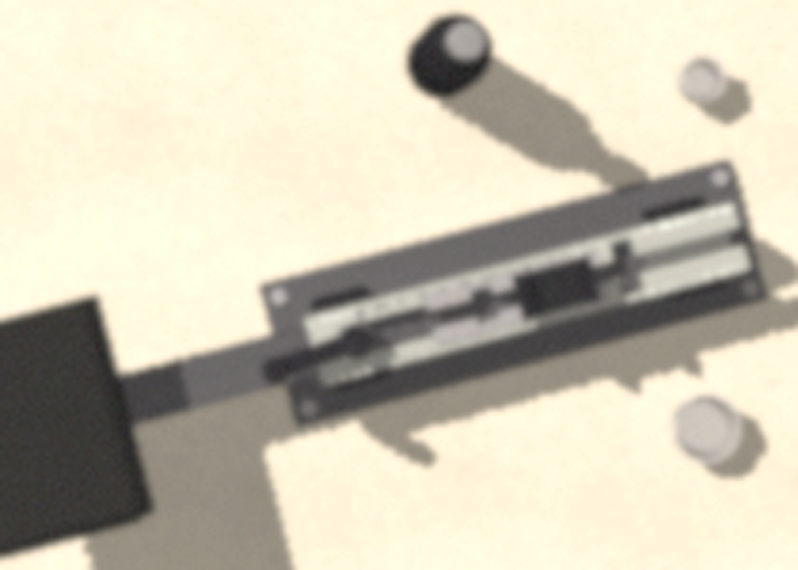

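View pics/s4.png

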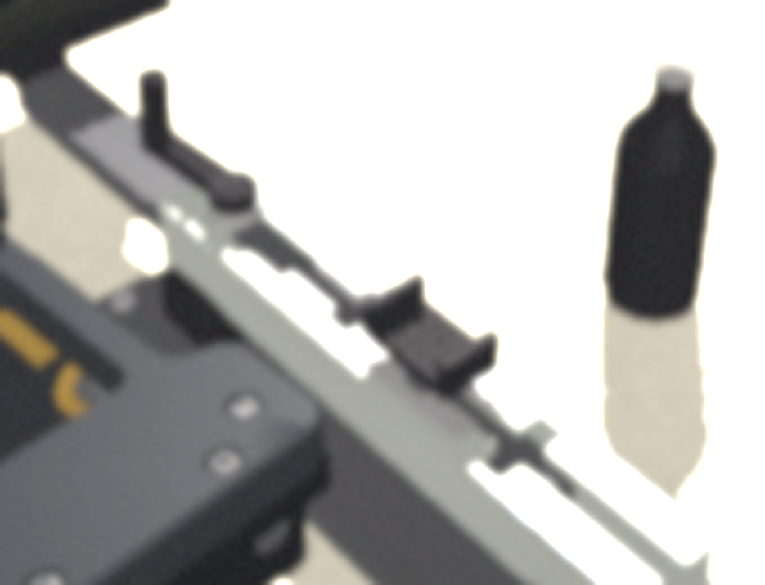

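The lever now lies in line with the tube: axis at crop (360,340), post top at (275,368). The cap is in its hole at (560,287), one empty hole remains ahead of it at (485,300), and the bottle and cups stand as before. Last a numeric check.

Run:
```python
from h import *
T=lambda u,v,z:loc(ray('top',240+u/3.8,150+v/3.8,z))
a,p=T(360,340,.072),T(275,368,.102);print('axis',a,'post',p,'angle',np.arctan2(p[0]-.165,p[1]),'cap',T(560,287,.078),'cap if riding',T(560,287,.074),'hole2',T(485,300,.06))
```

```text
axis [0.16255654 0.00023821] post [0.21432776 0.00123809] angle 1.5457022979457689 cap [0.04393239 0.00018606] cap if riding [0.04326201 0.00042938] hole2 [ 0.0853477 -0.0026976]
```

```bash
python3 -c "
from bench import order
print(order.close_job())"
```

```text
the job is handed in; nothing more can be done
None
```

The wrist rest is at its next setting with the button up, the clamp lever is home, and I handed the job in at about 10 s of the 50 s.

- **Slide:** I pressed the button about 5.5 mm (5.6 N) and carried the tube out of its starting hole. I then lifted the fingers so the button rode under the top and pushed by the lip at about 6 N. The tube stopped about 45 mm out, and I checked the stop with one brief 11 N push.
- **Button:** A light touch met the dish at about 75 to 76 mm height with 4 to 5 N, so it had popped up. The final pictures put the cap 44 mm out, at the next hole. One empty hole follows 41 mm further on (42 mm expected).
- **Lever:** After that I swung it by the post to its stop. The contact force at the stop was about 15 N sideways, 18 N in total. The last picture gives an angle of about 1.55 rad by eye against the 1.5 rad stop, and the tool pose at contact gave 1.51.
- **Surroundings:** The bottle and both cups look unmoved, and the arm is clear of everything.

No check failed. The only disagreement was 1 to 2 mm between the camera and touch estimates of the tube's travel (44 to 46.6 mm), within calibration error.

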